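Seat the femur-head specimen in its walnut stand

TASK

Pick up the femur-head specimen by its brass bar and slide the bar, free end first, into the slot in the front of the walnut stand, gently on until you feel it bear on the sprung stop hidden inside: about 5 N is right, and 9 N is too hard. Let go so that the specimen stays in the stand, pressed against the stop, and leave everything else on the table where it is.

Things in the scene. Friction and masses are not known exactly. Their poses are not given: they have to be found in the camera images.
- specimen: Loose specimen, about 0.3 kg: brass bar 172 long, 22 wide, 16 mm high, lying flat, an ivory resin femur head (ball 47 mm across, top 69 mm above the bar's underside) standing on its rear end. Origin on the bar's underside where it is to be gripped; x along the bar to its free end (bar from x -72 to +100 mm; ball centred at x -48, bar bare from x -22 to its free end), z up.
- bar_tip (a point): Centre of the end face of the bar's free end: x +100 mm, z +8 mm from the specimen's origin, same axes.
- stand: Fixed walnut block 120 long, 90 wide, 69 mm high on a plinth 136 x 116 x 14 mm. Origin: centre of its underside, on the table; x points into the slot (mouth to closed back), z up. The slot is level, blind and roofed over: 26 mm wide, 19 mm high, floor 30 mm above the table, with a brass mouth flaring outwards over its first 8 mm.
- slot_mouth (a point): Centre of the slot's open mouth, level with its outer rim: x -60 mm, z +39.5 mm from the stand's origin, same axes.
- stop_pad (a joint): Sprung stop hidden in the slot: how far it is pressed in, m (0 untouched; damped spring: 0.8 N plus 1 N per mm, plus 0.15 N per mm/s). Its untouched face lies 46 to 68 mm behind the mouth, different each time and not told. Reached from 1 mm; overpressed beyond 8 mm (9 N or more). Once let go, the bar's friction in the slot holds it against the spring.
- vertebra: Bystander: loose plaster cervical vertebra, about 70 mm, 22 mm high. Origin under its middle.
- bead_jar: Bystander: loose glass bead jar, 60 mm across, 85 mm high. Origin under its middle.
- brass_hook: Bystander: loose brass specimen hook on a round foot 72 mm across, 132 mm high. Origin under its foot.
- skull_stand: Bystander: loose small turned walnut skull stand, foot 80 mm across, 88 mm high. Origin under its foot.
- caliper: Bystander: loose steel caliper lying flat, 150 mm long, 8 mm high. Origin under the middle of its beam.
- bone_tray: Bystander: loose empty steel tray 160 x 110 x 30 mm. Origin under its middle.
There are look-alikes about, which are no part of the job. What is shaped like the stand but green is not meant. Leave any green look-alike of the specimen alone.

How it is judged:
By the outcome, as a careful person would: the job done as asked, in the order asked, and still so for the second after the job is handed in, with the robot touching nothing.
It also fails if it takes over 58 s, if anything falls off the work surface, if the arm or the gripper's body presses on something with over 40 N, if the wrist force passes 120 N, or if a joint passes its speed limit or range.

ROBOT

A 7-joint arm with a two-finger parallel gripper is mounted at the origin on the work surface. World frame = base frame: x ahead of the robot, y to its left, z up, the work surface at z = 0. Lengths are in mm, angles in rad, forces in N, time in s.
With the tool pointing down it reaches from about 425 to 825 mm from the base axis. Payload 3.6 kg.
Tool frame: the origin (TCP) lies midway between the tips of the shut fingers; the grasp point (between the pads) lies behind it (robot.tcp_to_grasp is the z of the grasp point in the tool frame, in mm); z points along the fingers, y is the line along which they close (so a half turn about z gives the same grasp; the last joint's range is limited). The gripper opens to 93 mm and grips with 3 to 60 N. Pads are 15 mm wide; open, the fingers measure 128 mm over their backs; the gripper's body (75 mm by 188 mm) begins 65 mm behind the grasp point.
Start: joints at [1.232, 0.615, -0.013, 1.423, 0.008, 1.103, -0.04], TCP at [199.414, -618.624, 218.64] pointing down, gripper open.
Joint ranges: [-3.12, 3.12], [-0.3, 2.06], [-1.34, 1.32], [0.26, 2.42], [-1.36, 4.5], [0.01, 1.98], [-2.84, 2.84]. Speed limits (rad/s): [2.79, 2.79, 3.14, 3.14, 3.14, 3.14, 3.14].

INTERFACE

Orientations are given as a unit quaternion [w, x, y, z].
In Python, from cell import robot gives the robot as it stands.
- The arm moves only by the tool apply_moves, never from a script. Its argument "targets" is a list of rows, each an object with "translation": the shift along the tool's x, y, z normalised to -1 to 1, where 1 is 0.25 m, a list of three; "delta_rot": the turn, a rotation vector about the tool's x, y, z normalised to -1 to 1, where 1 is pi rad, a list of three; "fingers": the closure, from 0 (fully open) to 1 (shut). A call has 1 to 5 rows; each row shifts and turns the commanded pose from where the row before left it, along the tool's axes as they then stand; what a row does not reach is not made up. A row lasts 1/8 s, in which the tool goes at most 62.5 mm and 10.7 degrees, less where a joint would pass 70% of its speed; a pose out of reach is approached as far as the arm can. A call with a number of a shift or a turn outside -1 to 1 is refused whole. A call with a gripper value outside its range is refused whole. The fingers move at their own pace and stop on an object; "squeeze" is the grip in N (left out, the last holds). Time passes only in rows, so rows that do not move let the fingers close. It gives the time, the measured TCP pose, the force, the opening and the grip force at its end, in the units of the state.
- robot.read_state(): the state, without advancing time (a new reading comes with each control period).
- robot.camera(name): name is "scene" or "side" or "wrist"; returns a dict with "frame" (400x640x3 uint8, red, green, blue), "range_z" (400x640 float32, mm along the optical axis (not along the pixel's ray), 0 where there is no reading), "K" (3x3 intrinsics, pixels), "extrinsics" (4x4, takes a point from camera to world coordinates). Camera axes: x right, y down, z forward; pixel columns grow to the right and rows downward; lengths in mm; the calibration is good to about 2 mm. A picture is of the moment at which its call begins.
- robot.job_done(): hands the job in; it is judged then, once.
The state is a dict: "t": time; "q": joint angles; "qd": joint speeds; "joint_torque": joint torques, N m; "tcp_pos": TCP position; "eef_rot": TCP orientation; "ft_force": force on the tool from outside, world axes, zero at the start; "torque": the same for the moment, N m; "width": opening from 0.0 (shut) to 1.0 (fully open); "grasp_force": force on a finger pad.
Only numpy, scipy, OpenCV 4.12 (cv2) and the standard library are available. Lean on these libraries where they do the work, as an engineer would, in place of code of your own. Each camera call takes 0.05 s, during which the arm holds its last target. There are 200 camera calls.

## Working session

There is one attempt and no reset: what is moved stays moved. The work goes in short steps, Python scripts to look and compute and a tool call to move; the robot and the scene stay as the last step left them, time stands still between calls to the robot, and variables do not carry over. Pictures are saved under pics/ and viewed, at most 10 in all, crops included, and the job is handed in when it is done.

Besides the shell and the picture viewer there is one more tool, called by a JSON object that holds its "fn" and its "kwargs", one argument or row to a line. apply_moves: Moves the arm, as the interface text tells. Its arguments: {"type":"object","properties":{"targets":{"type":"array"},"squeeze":{"type":"number"}},"required":["targets"]}

```bash
mkdir -p pics; cat > h.py <<'E'
import numpy as np, cv2
from cell import robot
def shot(n,save):
    c=robot.camera(n); np.savez('/tmp/'+save+'.npz',**c)
    cv2.imwrite('pics/'+save+'.png',c['frame'][:,:,::-1]); return c
def load(s): return dict(np.load('/tmp/'+s+'.npz'))
def pt(c,u,v):
    z=np.median([x for x in c['range_z'][v-1:v+2,u-1:u+2].ravel() if x>0] or [0])
    p=np.linalg.inv(c['K'])@[u,v,1]*z
    return (c['extrinsics']@np.r_[p,1])[:3].round(1)
E
python3 - <<'E'
from h import *
a=shot('scene','s1')['frame'];b=shot('side','d1')['frame']
s=robot.read_state();print(s,robot.tcp_to_grasp)
E
```

```text
{'t': 0.1, 'q': array([ 1.23250155,  0.61579357, -0.01262009,  1.42470085,  0.00809685,
        1.10343489, -0.04042749]), 'qd': array([-0.000602  , -0.00088449, -0.00073903, -0.00400165,  0.00087358,
        0.00013962,  0.0017497 ]), 'joint_torque': array([ 1.03069884e-03, -4.60043943e+01,  2.09811958e-01, -1.66245729e+01,
       -6.12372416e-02,  1.68843713e-02,  1.06929606e-04]), 'tcp_pos': array([ 199.19564839, -617.98263812,  217.62833062]), 'eef_rot': array([-1.12760183e-03,  9.87868903e-01,  1.55285941e-01, -1.89039188e-04]), 'ft_force': array([ 0.06421168, -0.85638259,  0.51097777]), 'torque': array([-0.03097536,  0.01264782, -0.00996544]), 'grasp_force': 0.0, 'width': 1.0018648380899293} -18.8
```

View pics/s1.png

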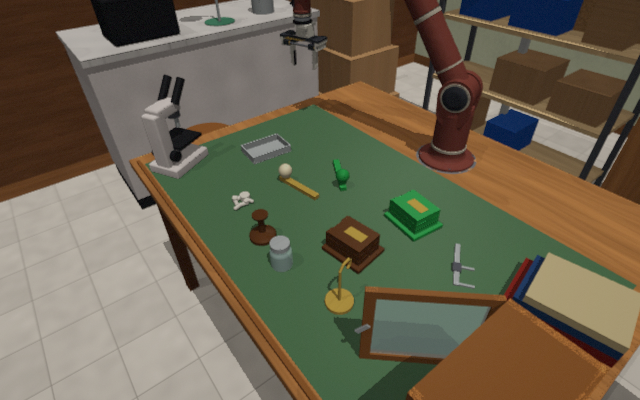

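View pics/d1.png

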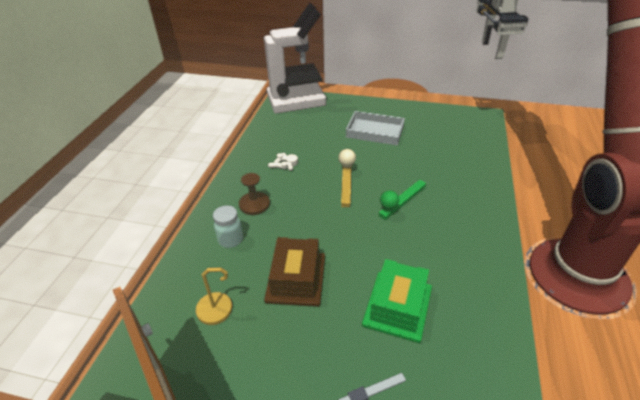

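The specimen, with its ivory ball, is at side (347,158) and its bar runs to (346,203). In scene it is at (285,171) to (317,195). Its look-alike is the green one at side (390,200) / scene (342,176). The walnut stand is at side (295,270) / scene (353,242), and the green look-alike stand is at side (400,298) / scene (414,212). I choose ivory/brass and walnut, and check both in a close crop.

```bash
python3 - <<'E'
from h import *
a=load('s1');b=load('d1')
A=cv2.resize(a['frame'][150:280,265:395],(400,400),interpolation=3);B=cv2.resize(b['frame'][140:310,240:410],(400,400),interpolation=3)
cv2.imwrite('pics/crop1.png',np.hstack([A,B])[:,:,::-1])
for n,c,L in(('s',a,[(285,171),(292,181),(317,195),(353,242),(331,233),(354,220),(378,237),(355,254)]),('d',b,[(347,158),(347,170),(346,203),(346,190),(295,262),(274,268),(276,240),(318,240),(316,270),(272,296)])):
  for p in L: print(n,p,pt(c,*p))
  # walnut stand top points
h,w=b['range_z'].shape
u,v=np.meshgrid(np.arange(w),np.arange(h))
for n,c in(('s',a),('d',b)):
  z=c['range_z'];P=np.stack([u,v,np.ones_like(u)],-1)@np.linalg.inv(c['K']).T*z[...,None]
  W=P@c['extrinsics'][:3,:3].T+c['extrinsics'][:3,3]
  np.save('/tmp/W'+n,W)
  p=pt(c,*((353,234) if n=='s' else (295,262)))
  m=(abs(W[...,2]-83)<5)&(np.hypot(W[...,0]-p[0],W[...,1]-p[1])<95)&(z>0)
  print(n,'top',m.sum(),cv2.minAreaRect(W[m][:,:2].astype(np.float32)),np.median(W[m][:,2]))
  f=c['frame'].astype(int)
  q=pt(c,*((300,186) if n=='s' else (347,185)))
  m=(abs(W[...,2]-14)<9)&(np.hypot(W[...,0]-q[0],W[...,1]-q[1])<150)&(f[...,0]>f[...,1]+15)&(z>0)&(f[...,0]>90)
  print(n,'bar',m.sum(),cv2.minAreaRect(W[m][:,:2].astype(np.float32)))
E
```

```text
s (285, 171) [ 566.8 -232.6   56.9]
s (292, 181) [ 550.8 -218.6   15.6]
s (317, 195) [ 529.8 -104.4   14.5]
s (353, 242) [616.2 167.9  68.1]
s (331, 233) [641.  106.   69.1]
s (354, 220) [558.  106.2  69.7]
s (378, 237) [549.4 193.6  65.3]
s (355, 254) [631.  193.2  53.2]
d (347, 158) [ 549.7 -229.9   59.8]
d (347, 170) [ 549.4 -232.8   16.7]
d (346, 203) [ 527.7 -104.5   13.6]
d (346, 190) [ 536.3 -149.3   17.5]
d (295, 262) [585.6 152.7  70.4]
d (274, 268) [623.  176.6  70.2]
d (276, 240) [643.5  99.3  66.5]
d (318, 240) [570.1  23.1   2.3]
d (316, 270) [548.8 127.8  24.1]
d (272, 296) [623.3 205.7  15. ]
s top 0 ((0.0, 0.0), (0.0, 0.0), 0.0) nan
s bar 190 ((546.8167724609375, -185.622314453125), (25.175817489624023, 172.09886169433594), 10.66659164428711)
d top 0 ((0.0, 0.0), (0.0, 0.0), 0.0) nan
d bar 279 ((541.8358154296875, -170.8790283203125), (18.70148277282715, 140.0697021484375), 10.538022994995117)
  return _methods._mean(a, axis=axis, dtype=dtype,
  ret = ret.dtype.type(ret / rcount)
```

View pics/crop1.png

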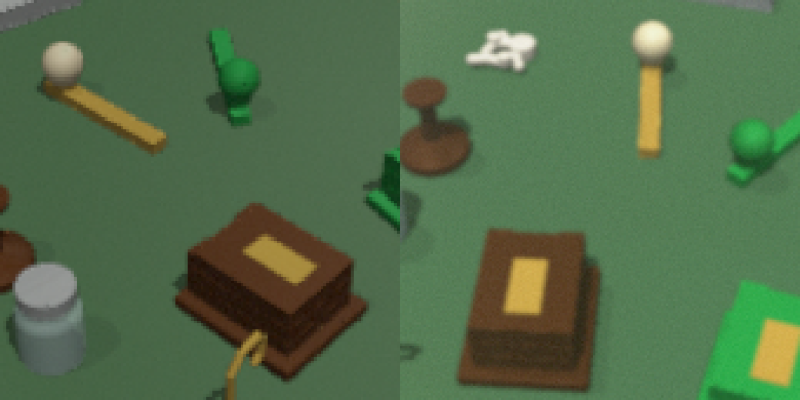

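The crop confirms an ivory ball on a brass bar, and a walnut stand with plain faces towards the cameras. The mouth must be on the hidden side, probably the -y face towards the specimen; I will verify it with the wrist camera.

```bash
python3 - <<'E'
from h import *
for n in 'sd':
  W=np.load(f'/tmp/W{n}.npy')
  for lo,hi in((64,75),(10,18)):
    m=(W[...,2]>lo)&(W[...,2]<hi)&(np.hypot(W[...,0]-590,W[...,1]-145)<(95 if lo>50 else 100))
    print(n,m.sum(),cv2.minAreaRect(W[m][:,:2].astype(np.float32)),np.median(W[m][:,2]))
E
```

```text
s 1026 ((593.6851196289062, 140.80970764160156), (92.25916290283203, 119.62657165527344), 8.161523818969727) 69.02005625416666
s 380 ((594.7347412109375, 145.10678100585938), (115.57181549072266, 138.33607482910156), 9.252284049987793) 13.768807622834117
d 1911 ((592.3915405273438, 139.95013427734375), (90.18592071533203, 120.79476928710938), 8.716387748718262) 69.68774639981086
d 722 ((591.6190185546875, 144.91314697265625), (115.83883666992188, 136.17137145996094), 8.412908554077148) 14.418376770774216
```

{"fn": "apply_moves", "kwargs": {
  "targets": [
    {"translation": [0.2, -0.126, 0], "delta_rot": [0, 0, 0], "fingers": 0},
    {"translation": [0.2, -0.126, 0], "delta_rot": [0, 0, 0], "fingers": 0},
    {"translation": [0.2, -0.126, 0], "delta_rot": [0, 0, 0], "fingers": 0},
    {"translation": [0.2, -0.126, 0], "delta_rot": [0, 0, 0], "fingers": 0},
    {"translation": [0.2, -0.126, 0], "delta_rot": [0, 0, 0], "fingers": 0}
  ]
}}

```text
t: 0.72
tcp_pos: [389.9, -390.3, 218.4]
eef_rot: [-0.0, 0.988, 0.155, -0.0]
ft_force: [0.6, -0.1, 0.1]
width: 1.003
grasp_force: 0.0
```

{"fn": "apply_moves", "kwargs": {
  "targets": [
    {"translation": [0.2, -0.126, 0], "delta_rot": [0, 0, 0], "fingers": 0},
    {"translation": [0.2, -0.126, 0], "delta_rot": [0, 0, 0], "fingers": 0},
    {"translation": [0, 0, 0], "delta_rot": [0, 0, -0.05], "fingers": 0},
    {"translation": [0, 0, 0], "delta_rot": [0, 0, -0.05], "fingers": 0},
    {"translation": [0, 0, 0], "delta_rot": [0, 0, -0.05], "fingers": 0}
  ]
}}

```text
t: 1.35
tcp_pos: [464.7, -300.9, 218.2]
eef_rot: [-0.0, 0.923, 0.384, -0.0]
ft_force: [0.4, 0.2, 0.4]
width: 1.002
grasp_force: 0.0
```

{"fn": "apply_moves", "kwargs": {
  "targets": [
    {"translation": [0, 0, 0], "delta_rot": [0, 0, -0.05], "fingers": 0},
    {"translation": [0, 0, 0], "delta_rot": [0, 0, -0.05], "fingers": 0},
    {"translation": [0, 0, 0], "delta_rot": [0, 0, -0.05], "fingers": 0},
    {"translation": [0, 0, 0], "delta_rot": [0, 0, -0.05], "fingers": 0},
    {"translation": [0, 0, 0], "delta_rot": [0, 0, -0.05], "fingers": 0}
  ]
}}

```text
t: 1.98
tcp_pos: [464.4, -301.3, 218.2]
eef_rot: [-0.001, 0.706, 0.708, -0.0]
ft_force: [1.3, -0.9, -1.0]
width: 0.997
grasp_force: 0.0
```

{"fn": "apply_moves", "kwargs": {
  "targets": [
    {"translation": [0, 0, 0], "delta_rot": [0, 0, -0.05], "fingers": 0},
    {"translation": [0, 0, 0], "delta_rot": [0, 0, -0.01], "fingers": 0},
    {"translation": [0, 0, 0], "delta_rot": [0, 0, 0], "fingers": 0}
  ]
}}

```text
t: 2.35
tcp_pos: [464.7, -301.4, 218.4]
eef_rot: [-0.0, 0.639, 0.769, 0.0]
ft_force: [-0.8, -0.4, 0.4]
width: 0.999
grasp_force: 0.0
```

{"fn": "apply_moves", "kwargs": {
  "targets": [
    {"translation": [0.12, 0.14, 0], "delta_rot": [0, 0, 0], "fingers": 0},
    {"translation": [0.12, 0.14, 0], "delta_rot": [0, 0, 0], "fingers": 0},
    {"translation": [0.1, 0.128, 0], "delta_rot": [0, 0, 0], "fingers": 0},
    {"translation": [0, 0, 0], "delta_rot": [0, 0, 0], "fingers": 0}
  ]
}}

```text
t: 2.85
tcp_pos: [551.7, -194.2, 218.8]
eef_rot: [-0.0, 0.636, 0.772, 0.002]
ft_force: [-0.1, 0.1, -0.6]
width: 0.999
grasp_force: 0.0
```

```bash
python3 - <<'E'
from h import *
c=shot('wrist','w1');print(c['extrinsics'].round(2),c['K'])
h,w=c['range_z'].shape
u,v=np.meshgrid(np.arange(w),np.arange(h))
z=c['range_z'];P=np.stack([u,v,np.ones_like(u)],-1)@np.linalg.inv(c['K']).T*z[...,None]
W=P@c['extrinsics'][:3,:3].T+c['extrinsics'][:3,3]
f=c['frame'].astype(int)
m=(abs(W[...,2]-15)<7)&(np.hypot(W[...,0]-545,W[...,1]+185)<130)&(f[...,0]>f[...,1]+15)&(z>0)&(f[...,0]>90)
p=W[m][:,:2].astype(np.float32);print(m.sum(),cv2.minAreaRect(p),cv2.fitLine(p,2,0,.01,.01).ravel(),np.median(W[m][:,2]))
d=np.array([-.185,.983]);t=p@d;print(t.min(),np.percentile(t,[.5,99.5]),t.max())
E
```

```text
[[ 9.8000e-01  1.8000e-01  5.0000e-02  5.3800e+02]
 [ 1.9000e-01 -9.5000e-01 -2.4000e-01 -1.2810e+02]
 [ 0.0000e+00  2.5000e-01 -9.7000e-01  3.8626e+02]
 [ 0.0000e+00  0.0000e+00  0.0000e+00  1.0000e+00]] [[298.77695889   0.         319.35003764]
 [  0.         298.77695889 202.9176576 ]
 [  0.           0.           1.        ]]
1864 ((541.7105102539062, -171.95382690429688), (21.389942169189453, 133.1165771484375), 9.565616607666016) [ 1.6632442e-01 -9.8607111e-01  5.4115057e+02 -1.6856496e+02] 17.1214693450886
-335.99461637878414 [-334.37026221 -202.97228604] -202.86884212493896
```

View pics/w1.png

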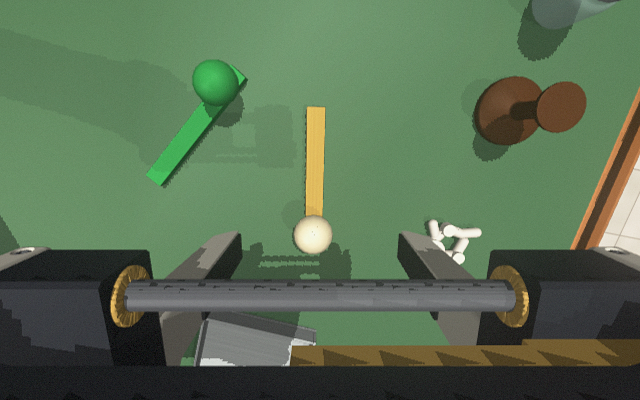

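The wrist view shows the brass bar from (315,108) to (315,215) and the ivory ball at (313,233), lying between the open fingers. The green look-alike at (200,130) is clear. I correct the position and descend.

{"fn": "apply_moves", "kwargs": {
  "targets": [
    {"translation": [-0.027, -0.024, 0], "delta_rot": [0, 0, 0.008], "fingers": 0},
    {"translation": [0, 0, 0.2], "delta_rot": [0, 0, 0], "fingers": 0},
    {"translation": [0, 0, 0.2], "delta_rot": [0, 0, 0], "fingers": 0},
    {"translation": [0, 0, 0.2], "delta_rot": [0, 0, 0], "fingers": 0},
    {"translation": [0, 0, 0.1], "delta_rot": [0, 0, 0], "fingers": 0}
  ]
}}

```text
t: 3.52
tcp_pos: [541.5, -209.4, 40.9]
eef_rot: [-0.002, 0.65, 0.76, -0.002]
ft_force: [0.0, -0.8, -0.0]
width: 0.998
grasp_force: 0.0
```

{"fn": "apply_moves", "kwargs": {
  "targets": [
    {"translation": [0, 0, 0], "delta_rot": [0, 0, 0], "fingers": 0},
    {"translation": [0, 0, 0], "delta_rot": [0, 0, 0], "fingers": 0}
  ]
}}

```text
t: 3.78
tcp_pos: [545.1, -208.3, 44.9]
eef_rot: [0.001, 0.649, 0.761, 0.0]
ft_force: [0.3, -0.4, -0.3]
width: 0.999
grasp_force: 0.0
```

{"fn": "apply_moves", "kwargs": {
  "targets": [
    {"translation": [0.028, 0.01, 0.06], "delta_rot": [0, 0, 0], "fingers": 0},
    {"translation": [0, 0, 0.06], "delta_rot": [0, 0, 0], "fingers": 0},
    {"translation": [0, 0, 0.036], "delta_rot": [0, 0, 0], "fingers": 0},
    {"translation": [0, 0, 0], "delta_rot": [0, 0, 0], "fingers": 0},
    {"translation": [0, 0, 0], "delta_rot": [0, 0, 0], "fingers": 0}
  ]
}}

```text
t: 4.4
tcp_pos: [546.3, -199.5, 4.7]
eef_rot: [0.0, 0.648, 0.762, 0.0]
ft_force: [-0.8, 0.3, 0.6]
width: 1.001
grasp_force: 0.0
```

```bash
python3 - <<'E'
from h import *
c=shot('wrist','w2')
s=robot.read_state();print(s['tcp_pos'],s['ft_force'])
E
```

```text
[ 546.42857259 -199.53376139    4.94475278] [ 0.71512375 -0.50150366 -0.04005681]
```

View pics/w2.png

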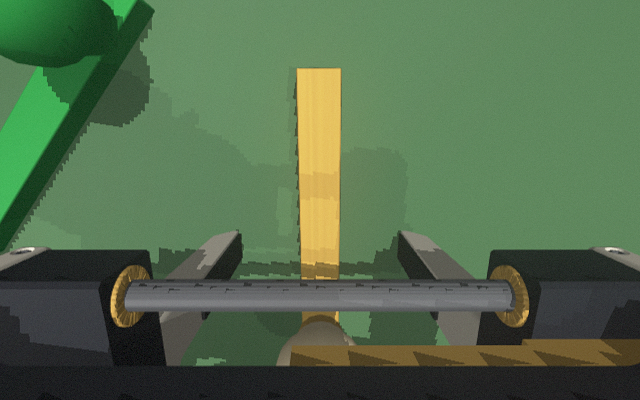

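The bar is centred between the fingers (296–341 wide, tip at row 68), so I close on it.

{"fn": "apply_moves", "kwargs": {
  "targets": [
    {"translation": [0, 0, 0.006], "delta_rot": [0, 0, 0], "fingers": 0.5},
    {"translation": [0, 0, 0], "delta_rot": [0, 0, 0], "fingers": 1},
    {"translation": [0, 0, 0], "delta_rot": [0, 0, 0], "fingers": 1},
    {"translation": [0, 0, 0], "delta_rot": [0, 0, 0], "fingers": 1},
    {"translation": [0, 0, 0], "delta_rot": [0, 0, 0], "fingers": 1}
  ],
  "squeeze": 30
}}

```text
t: 5.08
tcp_pos: [546.1, -199.4, 3.2]
eef_rot: [0.0, 0.648, 0.762, 0.0]
ft_force: [-0.2, 0.8, 0.3]
width: 0.511
grasp_force: 0.0
```

{"fn": "apply_moves", "kwargs": {
  "targets": [
    {"translation": [0, 0, 0], "delta_rot": [0, 0, 0], "fingers": 1},
    {"translation": [0, 0, 0], "delta_rot": [0, 0, 0], "fingers": 1}
  ]
}}

```text
t: 5.32
tcp_pos: [546.1, -199.4, 3.2]
eef_rot: [0.0, 0.648, 0.762, 0.0]
ft_force: [0.5, 0.1, -0.1]
width: 0.295
grasp_force: 0.0
```

{"fn": "apply_moves", "kwargs": {
  "targets": [
    {"translation": [0, 0, 0], "delta_rot": [0, 0, 0], "fingers": 1},
    {"translation": [0, 0, 0], "delta_rot": [0, 0, 0], "fingers": 1},
    {"translation": [0, 0, 0], "delta_rot": [0, 0, 0], "fingers": 1},
    {"translation": [0, 0, 0], "delta_rot": [0, 0, 0], "fingers": 1}
  ]
}}

```text
t: 5.82
tcp_pos: [546.2, -199.4, 3.2]
eef_rot: [0.0, 0.648, 0.762, 0.0]
ft_force: [0.5, 0.4, -1.8]
width: 0.236
grasp_force: 30.0
```

{"fn": "apply_moves", "kwargs": {
  "targets": [
    {"translation": [0, 0, -0.04], "delta_rot": [0, 0, 0], "fingers": 1},
    {"translation": [0, 0, -0.08], "delta_rot": [0, 0, 0], "fingers": 1},
    {"translation": [0, 0, -0.1], "delta_rot": [0, 0, 0], "fingers": 1},
    {"translation": [0, 0, 0], "delta_rot": [0, 0, 0], "fingers": 1},
    {"translation": [0, 0, 0], "delta_rot": [0, 0, 0], "fingers": 1}
  ]
}}

```text
t: 6.45
tcp_pos: [545.2, -199.4, 57.5]
eef_rot: [-0.001, 0.648, 0.762, -0.0]
ft_force: [-0.1, -0.1, -2.8]
width: 0.235
grasp_force: 30.0
```

```bash
python3 - <<'E'
from h import *
c=shot('wrist','w3')
s=robot.read_state();print(s['tcp_pos'],s['ft_force'],s['width'],s['grasp_force'])
E
```

```text
[ 544.92366937 -199.26206839   57.11614784] [-1.31186894 -0.90549712 -3.60177496] 0.23054426233382488 29.99320775270462
```

View pics/w3.png

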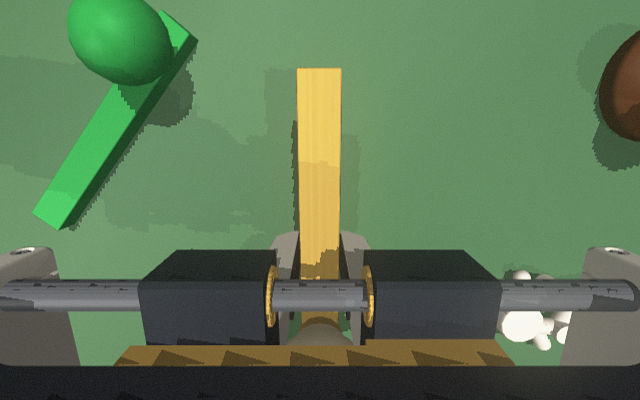

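The specimen is held level and centred (bar 297–341, tip at row 68). Next I move to the standoff in front of the stand.

{"fn": "apply_moves", "kwargs": {
  "targets": [
    {"translation": [0.08, 0.06, -0.05], "delta_rot": [0, 0, 0], "fingers": 1},
    {"translation": [0.12, 0.1, -0.05], "delta_rot": [0, 0, 0], "fingers": 1},
    {"translation": [0.12, 0.1, 0], "delta_rot": [0, 0, 0], "fingers": 1},
    {"translation": [0.1, 0.08, 0], "delta_rot": [0, 0, 0.004], "fingers": 1},
    {"translation": [0.05, 0.056, 0], "delta_rot": [0, 0, 0], "fingers": 1}
  ]
}}

```text
t: 7.12
tcp_pos: [624.9, -65.1, 82.0]
eef_rot: [-0.001, 0.652, 0.759, -0.0]
ft_force: [0.3, 0.8, -3.1]
width: 0.232
grasp_force: 30.0
```

{"fn": "apply_moves", "kwargs": {
  "targets": [
    {"translation": [0, 0, 0], "delta_rot": [0, 0, 0], "fingers": 1},
    {"translation": [0, 0, 0], "delta_rot": [0, 0, 0], "fingers": 1},
    {"translation": [0, 0, 0], "delta_rot": [0, 0, 0], "fingers": 1}
  ]
}}

```text
t: 7.5
tcp_pos: [624.3, -70.0, 82.9]
eef_rot: [-0.0, 0.654, 0.757, -0.001]
ft_force: [0.7, 0.3, -3.5]
width: 0.233
grasp_force: 30.0
```

```bash
cat >> h.py <<'E'
def cloud(c):
    z=c['range_z'];h,w=z.shape;u,v=np.meshgrid(np.arange(w),np.arange(h))
    P=np.stack([u,v,np.ones_like(u)],-1)@np.linalg.inv(c['K']).T*z[...,None]
    W=P@c['extrinsics'][:3,:3].T+c['extrinsics'][:3,3]; W[z<=0]=np.nan; return W
E
python3 - <<'E'
from h import *
c=shot('wrist','w4');W=cloud(c)
s=robot.read_state();t=s['tcp_pos'];print(t,s['eef_rot'],s['ft_force'],s['width'])
f=c['frame'].astype(int)
m=(abs(W[...,2]-69)<4)&(W[...,1]>60)&(np.hypot(W[...,0]-593,W[...,1]-142)<85)
print('top',m.sum(),cv2.minAreaRect(W[m][:,:2].astype(np.float32)),np.median(W[m][:,2]))
zb=t[2]+12.8
m=(abs(W[...,2]-zb)<6)&(W[...,1]<65)&(W[...,1]>t[1]+25)&(np.abs(W[...,0]-t[0])<60)&(f[...,0]>f[...,2]+40)
p=W[m][:,:2].astype(np.float32)
print('bar',m.sum(),cv2.minAreaRect(p),cv2.fitLine(p,2,0,.01,.01).ravel(),np.median(W[m][:,2]),zb,p[:,1].max())
E
```

```text
[624.48699432 -69.63240136  83.05780355] [ 3.99599083e-05  6.53624896e-01  7.56818392e-01 -6.43829247e-04] [ 0.55426127  0.1038876  -2.43541218] 0.23273303872399045
top 0 ((0.0, 0.0), (0.0, 0.0), 0.0) nan
bar 6096 ((615.1253051757812, -10.983600616455078), (22.035764694213867, 71.13673400878906), 8.541657447814941) [ 1.5440983e-01 -9.8800689e-01  6.1485797e+02 -8.4160137e+00] 96.79239549528424 95.85780354671671 25.65668
  return _methods._mean(a, axis=axis, dtype=dtype,
  ret = ret.dtype.type(ret / rcount)
```

View pics/w4.png

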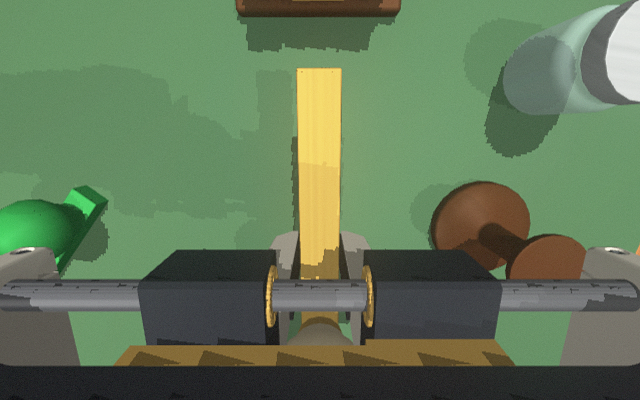

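The front face shows brass at the top edge (col 290–345), so the mouth is on this side. The plinth edge spans 238–400, centred on the bar at col 319. I move closer to measure the top.

{"fn": "apply_moves", "kwargs": {
  "targets": [
    {"translation": [0.12, 0, 0], "delta_rot": [0, 0, 0], "fingers": 1},
    {"translation": [0, 0, 0], "delta_rot": [0, 0, 0], "fingers": 1},
    {"translation": [0, 0, 0], "delta_rot": [0, 0, 0], "fingers": 1},
    {"translation": [0, 0, 0], "delta_rot": [0, 0, 0], "fingers": 1}
  ]
}}

```text
t: 8.05
tcp_pos: [620.7, -39.9, 83.1]
eef_rot: [0.0, 0.654, 0.757, -0.0]
ft_force: [-0.7, -0.4, -3.5]
width: 0.235
grasp_force: 30.0
```

```bash
python3 - <<'E'
from h import *
c=shot('wrist','w5');W=cloud(c)
s=robot.read_state();t=s['tcp_pos'];print(t,s['eef_rot'],s['ft_force'])
f=c['frame'].astype(int)
for n,h in(('top',69),('plinth',14)):
  m=(abs(W[...,2]-h)<4)&(np.hypot(W[...,0]-593,W[...,1]-142)<100)
  p=W[m][:,:2].astype(np.float32)
  print(n,m.sum(),cv2.minAreaRect(p),np.median(W[m][:,2]))
  d=np.array([-.15,.9887]);e=np.array([.9887,.15]);
  for a in range(70,140,8):
    k=abs(p@d-(p@d).min()-(a-70)-3)<3
    if k.sum()>4: q=p[k]@e; print(a,k.sum(),q.min(),q.max(),(q.min()+q.max())/2)
zb=t[2]+12.8
m=(abs(W[...,2]-zb)<4)&(W[...,1]<65)&(W[...,1]>t[1]+25)&(np.abs(W[...,0]-t[0])<60)&(f[...,0]>f[...,2]+40)
p=W[m][:,:2].astype(np.float32)
print('bar',m.sum(),cv2.minAreaRect(p),cv2.fitLine(p,2,0,.01,.01).ravel(),np.median(W[m][:,2]),(p@e).min(),(p@e).max(),(p@d).max(),np.median(p@e))
E
```

```text
[620.73307951 -39.60354132  83.12487307] [ 2.85469358e-04  6.53453168e-01  7.56966808e-01 -3.56870044e-04] [ 0.14971823  0.28486146 -3.3509986 ]
top 3584 ((600.1333618164062, 85.3778076171875), (90.14067077636719, 12.580998420715332), 8.389836311340332) 69.39591158771047
70 977 561.1474503692627 651.0628853607178 606.1051678649903
78 1507 561.0957445678711 651.2504784515381 606.1731115097045
plinth 2091 ((600.85107421875, 83.56661987304688), (117.09187316894531, 29.242021560668945), 13.312934875488281) 14.71693105206154
70 1506 548.4528206481933 663.974321838379 606.2135712432862
78 218 548.0928791656494 664.6331812194825 606.3630301925659
86 45 548.1914110931397 663.5096195648193 605.8505153289796
94 8 663.4012001190185 664.1740457458496 663.787622932434
bar 6106 ((611.5135498046875, 19.125675201416016), (21.945608139038086, 71.0380630493164), 8.512466430664062) [ 1.5529794e-01 -9.8786765e-01  6.1120807e+02  2.1788671e+01] 97.01084871423018 596.4811173323154 618.4832450408936 -37.29745605201721 607.5996508033752
```

View pics/w5.png

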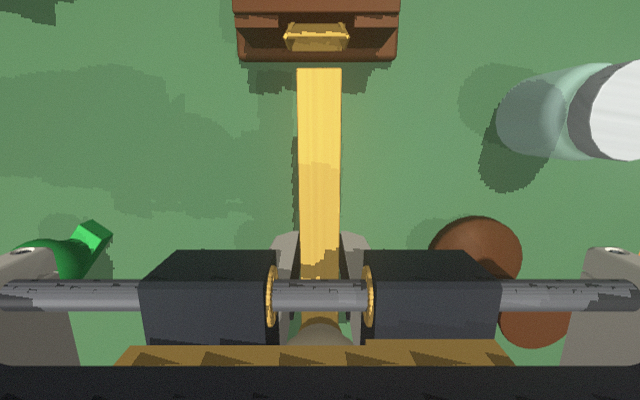

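The brass mouth is clear at (317,37), with the bar tip in front of it at (319,68). The bar lies about 1.3 mm too far along tool +y. I correct that and lower to slot height.

{"fn": "apply_moves", "kwargs": {
  "targets": [
    {"translation": [0, -0.005, 0.065], "delta_rot": [0, 0, 0], "fingers": 1},
    {"translation": [0, 0, 0.065], "delta_rot": [0, 0, 0], "fingers": 1},
    {"translation": [0, 0, 0.065], "delta_rot": [0, 0, 0], "fingers": 1},
    {"translation": [0, 0, 0], "delta_rot": [0, 0, 0], "fingers": 1},
    {"translation": [0, 0, 0], "delta_rot": [0, 0, 0], "fingers": 1}
  ]
}}

```text
t: 8.72
tcp_pos: [619.8, -38.0, 34.4]
eef_rot: [0.0, 0.653, 0.758, 0.0]
ft_force: [-0.1, 0.1, -3.3]
width: 0.234
grasp_force: 30.0
```

```bash
cat >> h.py <<'E'
def avg(n):
    F=[];P=[]
    for i in range(n):
        robot.camera('wrist');s=robot.read_state();F.append(s['ft_force']);P.append(s['tcp_pos'])
    F=np.array(F);P=np.mean(P,0);d=np.array([-.148,.989,0]);e=np.array([.989,.148,0])
    f=F.mean(0);print('t',s['t'],'P',P.round(2),'along',round(P@d,2),'lat',round(P@e,2),'Falong %.2f Flat %.2f Fz %.2f'%(f@d,f@e,f[2]),'sd',F.std(0).round(2),'w %.3f'%s['width'],s['eef_rot'].round(4))
E
cat > meas.py <<'E'
from h import *
c=shot('wrist','m');W=cloud(c);s=robot.read_state();t=s['tcp_pos']
f=c['frame'].astype(int);d=np.array([-.148,.989]);e=np.array([.989,.148])
m=(abs(W[...,2]-69)<4)&(np.hypot(W[...,0]-593,W[...,1]-142)<100)
p=W[m][:,:2];print('top lat',(p@e).min(),(p@e).max(),'mid',((p@e).min()+(p@e).max())/2,'front',(p@d).min(),np.median(W[m][:,2]))
m=(abs(W[...,2]-t[2]-13)<5)&(W[...,1]<65)&(W[...,1]>t[1]+25)&(np.abs(W[...,0]-t[0])<60)&(f[...,0]>f[...,2]+40)
p=W[m][:,:2];print('bar mid',((p@e).min()+(p@e).max())/2,'tip',(p@d).max(),'z',np.median(W[m][:,2]))
avg(8)
E
python3 meas.py
```

```text
Traceback (most recent call last):
  File "meas.py", line 5, in <module>
    p=W[m][:,:2];print('top lat',(p@e).min(),(p@e).max(),'mid',((p@e).min()+(p@e).max())/2,'front',(p@d).min(),np.median(W[m][:,2]))
                                 ~~~~~~~~~^^
ValueError: zero-size array to reduction operation minimum which has no identity
```

```bash
sed -i 's/abs(W\[...,2\]-69)<4/abs(W[...,2]-14)<3/; s/top lat/plinth lat/' meas.py; python3 meas.py
```

```text
plinth lat 548.1952663464638 664.3029488415473 mid 606.2491075940055 front -16.649767983309594 14.777026097432326
bar mid 607.1035200799058 tip -34.07220700704044 z 48.78538484207678
t 9.225 P [619.79 -38.2   34.91] along -129.51 lat 607.32 Falong -0.16 Flat 0.15 Fz -3.12 sd [0.46 0.38 0.57] w 0.229 [1.000e-04 6.527e-01 7.576e-01 1.000e-04]
```

{"fn": "apply_moves", "kwargs": {
  "targets": [
    {"translation": [0.03, -0.0035, 0.001], "delta_rot": [0, 0, 0], "fingers": 1},
    {"translation": [0.03, 0, 0], "delta_rot": [0, 0, 0], "fingers": 1},
    {"translation": [0.03, 0, 0], "delta_rot": [0, 0, 0], "fingers": 1},
    {"translation": [0.03, 0, 0], "delta_rot": [0, 0, 0], "fingers": 1},
    {"translation": [0.02, 0, 0], "delta_rot": [0, 0, 0], "fingers": 1}
  ]
}}

```text
t: 9.85
tcp_pos: [613.4, -2.7, 34.2]
eef_rot: [-0.0, 0.652, 0.758, 0.0]
ft_force: [0.2, 0.3, -3.2]
width: 0.236
grasp_force: 30.0
```

```bash
python3 -c "
from h import *
avg(6)"
```

```text
t 10.15 P [613.4   -3.36  34.21] along -94.11 lat 606.16 Falong 0.04 Flat 0.22 Fz -3.20 sd [0.4  0.32 0.53] w 0.236 [ 2.000e-04  6.530e-01  7.574e-01 -2.000e-04]
```

{"fn": "apply_moves", "kwargs": {
  "targets": [
    {"translation": [0.02, 0, 0], "delta_rot": [0, 0, 0], "fingers": 1},
    {"translation": [0.02, 0, 0], "delta_rot": [0, 0, 0], "fingers": 1},
    {"translation": [0.02, 0, 0], "delta_rot": [0, 0, 0], "fingers": 1},
    {"translation": [0.02, 0, 0], "delta_rot": [0, 0, 0], "fingers": 1},
    {"translation": [0.02, 0, 0], "delta_rot": [0, 0, 0], "fingers": 1}
  ]
}}

```text
t: 10.78
tcp_pos: [609.7, 21.5, 34.2]
eef_rot: [-0.0, 0.653, 0.758, 0.0]
ft_force: [0.0, 0.5, -2.5]
width: 0.233
grasp_force: 30.0
```

```bash
python3 -c "
from h import *
avg(6)"
```

```text
t 11.075 P [609.68  21.5   34.21] along -68.97 lat 606.16 Falong -0.10 Flat -0.05 Fz -3.21 sd [0.3  0.7  0.44] w 0.234 [ 1.000e-04  6.529e-01  7.575e-01 -1.000e-04]
```

{"fn": "apply_moves", "kwargs": {
  "targets": [
    {"translation": [0.004, 0, 0], "delta_rot": [0, 0, 0], "fingers": 1},
    {"translation": [0.004, 0, 0], "delta_rot": [0, 0, 0], "fingers": 1},
    {"translation": [0.004, 0, 0], "delta_rot": [0, 0, 0], "fingers": 1},
    {"translation": [0.004, 0, 0], "delta_rot": [0, 0, 0], "fingers": 1},
    {"translation": [0.004, 0, 0], "delta_rot": [0, 0, 0], "fingers": 1}
  ]
}}

```text
t: 11.7
tcp_pos: [609.0, 26.1, 34.2]
eef_rot: [-0.0, 0.653, 0.758, 0.0]
ft_force: [-1.1, 0.4, -3.2]
width: 0.229
grasp_force: 30.0
```

{"fn": "apply_moves", "kwargs": {
  "targets": [
    {"translation": [0.004, 0, 0], "delta_rot": [0, 0, 0], "fingers": 1},
    {"translation": [0.004, 0, 0], "delta_rot": [0, 0, 0], "fingers": 1},
    {"translation": [0.004, 0, 0], "delta_rot": [0, 0, 0], "fingers": 1}
  ]
}}

```text
t: 12.08
tcp_pos: [608.5, 29.0, 34.2]
eef_rot: [-0.0, 0.653, 0.758, 0.0]
ft_force: [0.0, 0.4, -3.1]
width: 0.231
grasp_force: 30.0
```

{"fn": "apply_moves", "kwargs": {
  "targets": [
    {"translation": [0.004, 0, 0], "delta_rot": [0, 0, 0], "fingers": 1},
    {"translation": [0.004, 0, 0], "delta_rot": [0, 0, 0], "fingers": 1},
    {"translation": [0.004, 0, 0], "delta_rot": [0, 0, 0], "fingers": 1}
  ]
}}

```text
t: 12.45
tcp_pos: [608.1, 32.0, 34.2]
eef_rot: [-0.0, 0.653, 0.758, 0.0]
ft_force: [-0.2, 0.1, -3.2]
width: 0.235
grasp_force: 30.0
```

{"fn": "apply_moves", "kwargs": {
  "targets": [
    {"translation": [0.004, 0, 0], "delta_rot": [0, 0, 0], "fingers": 1},
    {"translation": [0.004, 0, 0], "delta_rot": [0, 0, 0], "fingers": 1},
    {"translation": [0.004, 0, 0], "delta_rot": [0, 0, 0], "fingers": 1}
  ]
}}

```text
t: 12.82
tcp_pos: [607.7, 34.9, 34.2]
eef_rot: [-0.0, 0.653, 0.758, 0.0]
ft_force: [0.2, -0.2, -3.0]
width: 0.233
grasp_force: 30.0
```

{"fn": "apply_moves", "kwargs": {
  "targets": [
    {"translation": [0.004, 0, 0], "delta_rot": [0, 0, 0], "fingers": 1},
    {"translation": [0.004, 0, 0], "delta_rot": [0, 0, 0], "fingers": 1},
    {"translation": [0.004, 0, 0], "delta_rot": [0, 0, 0], "fingers": 1}
  ]
}}

```text
t: 13.2
tcp_pos: [607.2, 37.9, 34.2]
eef_rot: [0.0, 0.653, 0.758, 0.0]
ft_force: [-0.3, 0.0, -3.6]
width: 0.235
grasp_force: 30.0
```

{"fn": "apply_moves", "kwargs": {
  "targets": [
    {"translation": [0.004, 0, 0], "delta_rot": [0, 0, 0], "fingers": 1},
    {"translation": [0.004, 0, 0], "delta_rot": [0, 0, 0], "fingers": 1},
    {"translation": [0.004, 0, 0], "delta_rot": [0, 0, 0], "fingers": 1}
  ]
}}

```text
t: 13.58
tcp_pos: [606.8, 40.9, 34.2]
eef_rot: [-0.0, 0.653, 0.758, 0.0]
ft_force: [-0.1, -0.2, -2.7]
width: 0.232
grasp_force: 30.0
```

{"fn": "apply_moves", "kwargs": {
  "targets": [
    {"translation": [0.004, 0, 0], "delta_rot": [0, 0, 0], "fingers": 1},
    {"translation": [0.004, 0, 0], "delta_rot": [0, 0, 0], "fingers": 1},
    {"translation": [0.004, 0, 0], "delta_rot": [0, 0, 0], "fingers": 1}
  ]
}}

```text
t: 13.95
tcp_pos: [606.4, 43.8, 34.2]
eef_rot: [0.0, 0.653, 0.758, 0.0]
ft_force: [0.0, -0.2, -2.8]
width: 0.234
grasp_force: 30.0
```

{"fn": "apply_moves", "kwargs": {
  "targets": [
    {"translation": [0.004, 0, 0], "delta_rot": [0, 0, 0], "fingers": 1},
    {"translation": [0.004, 0, 0], "delta_rot": [0, 0, 0], "fingers": 1},
    {"translation": [0.004, 0, 0], "delta_rot": [0, 0, 0], "fingers": 1}
  ]
}}

```text
t: 14.32
tcp_pos: [606.0, 45.7, 34.2]
eef_rot: [0.0, 0.653, 0.757, -0.0]
ft_force: [1.2, -1.5, -2.6]
width: 0.23
grasp_force: 30.0
```

```bash
python3 -c "
from h import *
avg(8)"
```

```text
t 14.725 P [605.92  46.11  34.18] along -44.07 lat 606.08 Falong -1.92 Flat 0.14 Fz -2.81 sd [0.51 0.3  0.54] w 0.235 [ 1.000e-04  6.528e-01  7.575e-01 -1.000e-04]
```

Contact was felt at 1.9 N. I press on gently.

{"fn": "apply_moves", "kwargs": {
  "targets": [
    {"translation": [0.003, 0, 0], "delta_rot": [0, 0, 0], "fingers": 1},
    {"translation": [0.003, 0, 0], "delta_rot": [0, 0, 0], "fingers": 1},
    {"translation": [0.003, 0, 0], "delta_rot": [0, 0, 0], "fingers": 1},
    {"translation": [0.003, 0, 0], "delta_rot": [0, 0, 0], "fingers": 1}
  ]
}}

```text
t: 15.22
tcp_pos: [605.5, 48.6, 34.2]
eef_rot: [0.0, 0.653, 0.757, -0.001]
ft_force: [-0.1, -4.5, -2.6]
width: 0.231
grasp_force: 30.0
```

```bash
python3 -c "
from h import *
avg(10)"
```

```text
t 15.725 P [605.45  49.17  34.15] along -40.98 lat 606.07 Falong -5.01 Flat -0.39 Fz -2.76 sd [0.46 0.37 0.51] w 0.235 [ 1.000e-04  6.528e-01  7.576e-01 -1.000e-04]
```

{"fn": "apply_moves", "kwargs": {
  "targets": [
    {"translation": [0, 0, 0.003], "delta_rot": [0, 0, 0], "fingers": 1},
    {"translation": [0, 0, 0], "delta_rot": [0, 0, 0], "fingers": 1},
    {"translation": [0, 0, 0], "delta_rot": [0, 0, 0], "fingers": 1}
  ],
  "squeeze": 10
}}

```text
t: 16.1
tcp_pos: [605.4, 49.5, 33.5]
eef_rot: [0.0, 0.653, 0.758, -0.0]
ft_force: [-0.0, -4.9, -1.5]
width: 0.232
grasp_force: 10.0
```

```bash
python3 -c "
from h import *
avg(8)"
```

```text
t 16.5 P [605.36  49.52  33.47] along -40.62 lat 606.03 Falong -5.32 Flat -0.46 Fz -1.97 sd [0.36 0.7  0.56] w 0.234 [ 0.000e+00  6.527e-01  7.576e-01 -1.000e-04]
```

{"fn": "apply_moves", "kwargs": {
  "targets": [
    {"translation": [0, 0, 0], "delta_rot": [0, 0, 0], "fingers": 1},
    {"translation": [0, 0, 0], "delta_rot": [0, 0, 0], "fingers": 1}
  ],
  "squeeze": 3
}}

```text
t: 16.75
tcp_pos: [605.3, 50.4, 33.5]
eef_rot: [-0.0, 0.652, 0.758, 0.0]
ft_force: [0.7, -3.2, -1.5]
width: 0.237
grasp_force: 3.0
```

{"fn": "apply_moves", "kwargs": {
  "targets": [
    {"translation": [0, 0, 0], "delta_rot": [0, 0, 0], "fingers": 0.6},
    {"translation": [0, 0, 0], "delta_rot": [0, 0, 0], "fingers": 0.4},
    {"translation": [0, 0, 0], "delta_rot": [0, 0, 0], "fingers": 0.4},
    {"translation": [0, 0, 0], "delta_rot": [0, 0, 0], "fingers": 0.4}
  ]
}}

```text
t: 17.25
tcp_pos: [605.6, 50.2, 33.6]
eef_rot: [-0.0, 0.653, 0.758, 0.0]
ft_force: [-0.0, -0.4, -0.6]
width: 0.584
grasp_force: 0.0
```

```bash
python3 - <<'E'
from h import *
avg(2)
a=shot('wrist','w6');b=shot('side','d6')
cv2.imwrite('pics/c6.png',np.hstack([cv2.resize(a['frame'],(480,300)),cv2.resize(b['frame'][130:310,210:402],(320,300),interpolation=3)])[:,:,::-1])
E
```

```text
t 17.35 P [605.51  49.98  33.52] along -40.19 lat 606.25 Falong 0.53 Flat -0.11 Fz 0.34 sd [0.26 0.03 0.21] w 0.598 [-0.000e+00  6.527e-01  7.576e-01  2.000e-04]
```

View pics/c6.png

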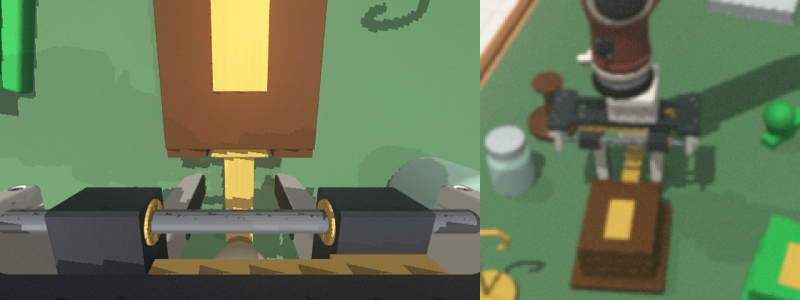

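The bar sits in the slot with the fingers open on both sides of it. I retreat straight up, then check the depth.

{"fn": "apply_moves", "kwargs": {
  "targets": [
    {"translation": [0, 0, -0.04], "delta_rot": [0, 0, 0], "fingers": 0.4},
    {"translation": [0, 0, -0.12], "delta_rot": [0, 0, 0], "fingers": 0.4},
    {"translation": [0, 0, -0.2], "delta_rot": [0, 0, 0], "fingers": 0.4},
    {"translation": [0, 0, -0.2], "delta_rot": [0, 0, 0], "fingers": 0.4},
    {"translation": [0, 0, -0.2], "delta_rot": [0, 0, 0], "fingers": 0.4}
  ]
}}

```text
t: 18.08
tcp_pos: [605.3, 49.7, 225.9]
eef_rot: [0.0, 0.653, 0.758, 0.0]
ft_force: [-0.1, 0.3, -0.8]
width: 0.602
grasp_force: 0.0
```

{"fn": "apply_moves", "kwargs": {
  "targets": [
    {"translation": [-0.2, 0, 0], "delta_rot": [0, 0, 0], "fingers": 0.4},
    {"translation": [-0.2, 0, 0], "delta_rot": [0, 0, 0], "fingers": 0.4},
    {"translation": [-0.2, 0, 0], "delta_rot": [0, 0, 0], "fingers": 0.4},
    {"translation": [0, 0, 0], "delta_rot": [0, 0, 0], "fingers": 0.4},
    {"translation": [0, 0, 0], "delta_rot": [0, 0, 0], "fingers": 0.4}
  ]
}}

```text
t: 18.7
tcp_pos: [627.5, -97.6, 223.8]
eef_rot: [-0.0, 0.653, 0.758, 0.001]
ft_force: [-0.9, 0.9, 0.2]
width: 0.601
grasp_force: 0.0
```

```bash
python3 - <<'E'
from h import *
from scipy.optimize import least_squares
d=np.array([-.148,.989,0]);e=np.array([.989,.148,0])
def ball(c,near):
  W=cloud(c);f=c['frame'].astype(int)
  m=(W[...,2]>near[2]-8)&(np.linalg.norm(W-near,axis=-1)<33)&(f[...,0]>f[...,1])&(f.max(-1)-f.min(-1)<0.45*f.max(-1))
  p=W[m];r=least_squares(lambda q:np.linalg.norm(p-q,axis=1)-23.5,near,loss='soft_l1').x
  return len(p),r.round(1),'along %.1f lat %.1f'%(r@d,r@e)
print('before w1',ball(load('w1'),np.array([556,-248,45.])))
c=shot('wrist','w7');s=robot.read_state();print(s['t'],s['tcp_pos'])
near=-92*d+606.2*e+[0,0,76]
print('now',ball(c,near))
W=cloud(c);m=(abs(W[...,2]-69)<4)&(np.hypot(W[...,0]-593,W[...,1]-142)<90)&(W[...,1]>70);p=W[m]
print('top front',(p@d).min(),np.percentile(p@d,.5),(p@d).max())
E
```

```text
before w1 (1018, array([ 555.2, -251.2,   47.2]), 'along -330.6 lat 511.9')
18.75 [627.56530666 -96.50342459 223.92576063]
now (1497, array([613.5,  -5.1,  72.7]), 'along -95.8 lat 606.0')
top front -10.864567187017375 -10.687282703187533 -4.111764821825636
```

View pics/w7.png

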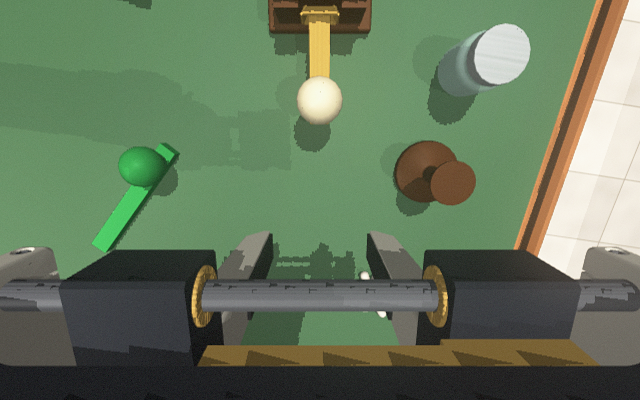

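The ball is at (320,100) and the bar is in the mouth at (320,15); bystanders are undisturbed. Allowing for the small nose-up tilt, the depth matches about 3–4 mm of stop travel. I check quickly that it isn't creeping back.

```bash
python3 - <<'E'
from h import *
from scipy.optimize import least_squares
d=np.array([-.148,.989,0]);near=np.array([613.5,-5.1,72.7])
for i in range(22):
  c=robot.camera('wrist')
  if i%7==0:
    W=cloud(c);f=c['frame'].astype(int)
    m=(W[...,2]>68)&(np.linalg.norm(W-near,axis=-1)<33)&(f[...,0]>f[...,1])&(f.max(-1)-f.min(-1)<0.45*f.max(-1))
    p=W[m];r=least_squares(lambda q:np.linalg.norm(p-q,axis=1)-23.5,near,loss='soft_l1').x;print(r.round(1),r@d)
    m=(abs(f[...,0]-f[...,2])>60)&(W[...,2]>35)&(W[...,2]<60)&(W[...,1]>18)&(W[...,1]<72)&(abs(W[...,0]-606)<20)
    b=W[m];print('slope deg',np.degrees(np.polyfit(b@d,b[:,2],1)[0]))
E
```

```text
[613.5  -5.1  72.7] -95.84806454917157
slope deg 3.0006958418767935
[613.5  -5.1  72.7] -95.82985361535526
slope deg 2.9132683502443717
[613.5  -5.1  72.7] -95.84452543484
slope deg 2.903530830224553
[613.5  -5.1  72.7] -95.8187899912062
slope deg 2.9842545879783877
```

Stable, with a tilt of 3° as expected, so the stop is pressed about 4 mm.

```bash
python3 -c "
from cell import robot
print(robot.job_done())"
```

```text
the job is handed in; nothing more can be done
None
```

The specimen's bar is in the walnut stand, pushed to about 5 N on the sprung stop and let go; from its measured position it still presses the stop about 4 mm and did not creep, the arm is clear, and I moved nothing else; the job is handed in.

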